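# Stop the line and zero the batch counter

## Robot

A 7-joint arm with a two-finger parallel gripper is mounted at the origin on the work surface. World frame = base frame: x ahead of the robot, y to its left, z up, the work surface at z = 0. Lengths are in m, angles in rad, forces in N, time in s.
With the tool pointing down it reaches from about 0.425 to 0.875 m from the base axis. Payload 4.7 kg.
Tool frame: the origin (TCP) lies on the centre line of the jaws, within the pads' length; the fingertips stand 14 mm ahead of it and the grasp point (between the pads) lies 5 mm behind it; z points along the fingers, y is the line along which they close (so a half turn about z gives the same grasp; the last joint's range is limited). The gripper opens to 87 mm and grips with 3 to 60 N. Pads are 19 mm wide; open, the fingers measure 117 mm over their backs; the gripper's body (75 mm by 190 mm) begins 51 mm behind the grasp point.
Start: joints at [-1.127, 0.321, -0.07, 1.45, 0.023, 1.371, -0.057], TCP at [0.271, 0.591, 0.202] pointing down, gripper open.
Joint ranges: [-2.86, 2.86], [-0.3, 2.09], [-1.38, 1.24], [0.06, 2.45], [-1.56, 4.7], [0.09, 2.05], [-2.69, 2.69]. Speed limits (rad/s): [2.57, 2.57, 3.14, 3.14, 3.14, 3.14, 3.14].

## Interface

Orientations are given as a rotation vector (axis times angle).
In Python, from bench import ctrl gives the robot as it stands.
- The arm moves only by the tool send_rows, never from a script. Its argument "steps" is a list of rows, each an object of numbers: "tx", "ty", "tz": the shift along the tool's x, y, z in units of 60 mm (1.0 is 60 mm); "turn": the turn about the tool's z in units of 8 degrees (1.0 is 8 degrees); "grip": the opening, from 0 (shut) to 1 (fully open). A call has 1 to 12 rows; each row shifts and turns the commanded pose from where the row before left it, along the tool's axes as they then stand; what a row does not reach is not made up. A row lasts 1/8 s, in which the tool goes at most 62.5 mm and 10.7 degrees, less where a joint would pass 70% of its speed; a pose out of reach is approached as far as the arm can. A call is refused whole if a number of a shift passes 1 or a number of a turn 1, either way. A call with a gripper value outside its range is refused whole. The fingers move at their own pace and stop on an object; "newtons" is the grip in N (left out, the last holds). Time passes only in rows, so rows that do not move let the fingers close. It gives the time, the measured TCP pose, the force, the opening and the grip force at its end, in the units of the state.
- ctrl.get_state(): the state, without advancing time (a new reading comes with each control period).
- ctrl.get_image(name): name is "scene" or "side" or "wrist"; returns a dict with "pixels" (400x640x3 uint8, red, green, blue), "K" (3x3 intrinsics, pixels), "cam_to_world" (4x4, takes a point from camera to world coordinates); the wrist camera has in their place "T_tool_cam" (4x4, takes a point from camera to tool coordinates, whose origin is the TCP and whose axes are the flange's). Camera axes: x right, y down, z forward; pixel columns grow to the right and rows downward; lengths in m; the calibration is good to about 2 mm. The wrist camera is an equidistant fisheye: a pixel r from the principal point sees the ray r / f radians off the axis. A picture is of the moment at which its call begins: read the wrist's pose just before it. There is no depth.
- ctrl.close_job(): hands the job in; it is judged then, once.
The state is a dict: "time": time; "joint_positions": joint angles; "qd": joint speeds; "joint_torque": joint torques, N m; "position": TCP position; "tool_rot": TCP orientation; "ft_force": force on the tool from outside, world axes, zero at the start; "torque": the same for the moment, N m; "grip_width": opening from 0.0 (shut) to 1.0 (fully open); "grip_force": force on a finger pad.
Only numpy, scipy, OpenCV 4.12 (cv2) and the standard library are available. Lean on these libraries where they do the work, as an engineer would, in place of code of your own. Each camera call takes 0.05 s, during which the arm holds its last target. There are 200 camera calls.

## Task

The batch of buns is packed: press the red mushroom stop on the yellow box fully down, and while it is down turn the long black pointer of the orange counter anticlockwise all the way back to its zero stop. Then twist the stop's grip bar clockwise to its end so that the button comes up again. Leave the blue counter, the baking tray, the loose bun, the orange crate and the brush as they are.

Things in the scene. Friction and masses are not known exactly. Their poses are not given: they have to be found in the camera images.
- stop_station: fixed yellow box 110 x 110 x 45 mm that carries the stop button at the centre of its top. Origin: centre of its underside, on the button's axis
- stop_top (a point): middle of the upper face of the stop's grip bar, on the button's axis: 93 mm above the table when up, 83 mm when fully down. Red round head 60 mm across, 14 mm thick; on it a red grip bar 52 x 14 mm, 18 mm tall, white stripe on top, lying along this point's x axis. Pressing takes 4 N; 10 mm of travel; it stays down when released
- stop_turn (a joint): turn of the stop's head and bar, rad: 0 = bar along the yellow box's own x axis, grows clockwise seen from above to 0.90 at its end; stays where it is left. Turning it from 0 to 0.90 raises the head evenly by 10 mm
- counter_orange: orange batch counter: fixed orange drum 140 mm across with a white dial on top, dial surface 44 mm above the table. Origin: centre of its underside, on the pointer's axis. Zero mark (wide red tick) along its own -x; a red stop pin (10 mm across, 22 mm tall, 55 mm from the axis) stands 0.20 rad anticlockwise of it
- pointer_orange (a joint): pointer of the orange counter, rad: 0 = against the zero stop, pointing along the counter's own -x; grows clockwise seen from above, up to 5.88; stays where it is left. Black upright blade 12 mm thick, reaching 61 mm from the axis, from 48 to 74 mm above the table, on a round hub 34 mm across and 76 mm high; coloured stripe along its top
- pointer_orange_tip (a point): top edge of the outer end of the orange counter's pointer, 61 mm from the axis, 74 mm above the table
- counter_blue: blue batch counter: fixed blue drum 140 mm across with a white dial on top, dial surface 44 mm above the table. Origin: centre of its underside, on the pointer's axis. Zero mark (wide red tick) along its own -x; a red stop pin (10 mm across, 22 mm tall, 55 mm from the axis) stands 0.20 rad anticlockwise of it. To be left alone
- pointer_blue (a joint): pointer of the blue counter, rad: 0 = against the zero stop, pointing along the counter's own -x; grows clockwise seen from above, up to 5.88; stays where it is left. Black upright blade 12 mm thick, reaching 61 mm from the axis, from 48 to 74 mm above the table, on a round hub 34 mm across and 76 mm high; coloured stripe along its top
- pointer_blue_tip (a point): top edge of the outer end of the blue counter's pointer, 61 mm from the axis, 74 mm above the table
- bun_tray: dark baking tray 150 x 270 mm (x, y), 30 mm deep, with four buns up to 58 mm high; loose. Origin: centre of its underside
- loose_bun: brown bun lying along its x axis, 140 mm long, 54 mm thick; loose. Origin: centre of its underside
- crate: small orange crate 200 x 150 x 100 mm of pale buns; loose. Origin: centre of its underside
- brush: brush lying along its x axis, about 200 mm long; loose. Origin: under its middle

How it is judged:
On the way, in this order (a step that is already met when the one before it is completed fails the run):
1. the stop button is fully down (within 2 mm) (z of stop_top in the frame of stop_station below 0.085 m), for 0.1 s.
2. the orange counter's pointer is back at its zero stop (within 0.06 rad) with the stop still down (value of joint pointer_orange below 0.06 rad and z of stop_top in the frame of stop_station below 0.085 m), for 0.2 s.
3. the stop is twisted clockwise to its end (0.75 rad or more) and has come up (within 2.5 mm) (z of stop_top in the frame of stop_station above 0.0905 m and value of joint stop_turn above 0.75 rad), for 0.2 s.
At the end, for the whole second after the job is handed in: the orange pointer rests still within 0.06 rad of its zero stop; the stop button has been twisted clockwise to 0.75 rad or more and its head is up within 2.5 mm; the blue pointer's tip is within 10 mm and every loose bystander within 20 mm of where it started (all of step 3 and value of joint pointer_orange below 0.06 rad and velocity of joint pointer_orange between -0.05 and 0.05 rad/s and distance of pointer_blue_tip from where it was at the start of the episode below 0.01 m and distance of each of bun_tray, loose_bun, crate, brush from where it was at the start of the episode below 0.02 m); the robot touches nothing.
It fails at once if the blue counter's pointer is moved (more than 10 mm at its tip) (distance of pointer_blue_tip from where it was at the start of the episode above 0.01 m).
It fails at once if the baking tray is shifted by more than 20 mm (distance of bun_tray from where it was at the start of the episode above 0.02 m).
It fails at once if the loose bun is shifted by more than 20 mm (distance of loose_bun from where it was at the start of the episode above 0.02 m).
It fails at once if the orange crate is shifted by more than 20 mm (distance of crate from where it was at the start of the episode above 0.02 m).
It fails at once if the brush is shifted by more than 20 mm (distance of brush from where it was at the start of the episode above 0.02 m).
It also fails if it takes over 67 s, if anything falls off the work surface, if the arm or the gripper's body presses on something with over 40 N, if the wrist force passes 120 N, or if a joint passes its speed limit or range.

## Working session

There is one attempt and no reset: what is moved stays moved. The work goes in short steps, Python scripts to look and compute and a tool call to move; the robot and the scene stay as the last step left them, time stands still between calls to the robot, and variables do not carry over. Pictures are saved under pics/ and viewed, at most 10 in all, crops included, and the job is handed in when it is done.

Besides the shell and the picture viewer there is one more tool, called after "Request:" as name(argument=value, ...), one argument or row to a line, values as JSON. send_rows: Moves the arm, as the interface text tells. Its arguments: {"type":"object","properties":{"steps":{"type":"array"},"newtons":{"type":"number"}},"required":["steps"]}

```bash
mkdir -p pics
cat > h.py <<'E'
import numpy as np, cv2
from bench import ctrl
from scipy.spatial.transform import Rotation as R
def grab(n,f):
    s=ctrl.get_state(); im=ctrl.get_image(n); cv2.imwrite(f'pics/{f}.png',im['pixels'][:,:,::-1])
    np.savez(f'pics/{f}.npz',**im,pos=s['position'],rot=s['tool_rot']); return im,s
def ray(d,u,v,wrist=False):
    K=d['K']; 
    x=(u-K[0,2])/K[0,0]; y=(v-K[1,2])/K[1,1]
    if wrist:
        r=np.hypot(x,y); k=np.sin(r)/r if r>1e-9 else 1; c=np.array([x*k,y*k,np.cos(r)])
        T=np.eye(4); T[:3,:3]=R.from_rotvec(d['rot']).as_matrix(); T[:3,3]=d['pos']; T=T@d['T_tool_cam']
    else: c=np.array([x,y,1]); T=d['cam_to_world']
    w=T[:3,:3]@c; return T[:3,3],w/np.linalg.norm(w)
def plane(d,u,v,z,wrist=False):
    o,w=ray(d,u,v,wrist); return o+w*(z-o[2])/w[2]
def tri(a,b):
    (o1,w1),(o2,w2)=a,b
    s=np.linalg.lstsq(np.stack([w1,-w2],1),o2-o1,rcond=None)[0]
    p,q=o1+s[0]*w1,o2+s[1]*w2; return (p+q)/2,np.linalg.norm(p-q)
E
python3 - <<'E'
from h import *
for n in ['scene','side','wrist']:
    im,s=grab(n,n+'0'); print(n,im['K'].tolist(), np.round(im.get('cam_to_world',im.get('T_tool_cam')),3).tolist())
print(s)
E
```

```text
scene [[411.4078308921786, 0.0, 325.50794801892295], [0.0, 411.4078308921786, 192.00789648925428], [0.0, 0.0, 1.0]] [[0.88, 0.336, -0.335, 1.092], [0.475, -0.621, 0.624, -0.88], [0.001, -0.708, -0.706, 1.119], [0.0, 0.0, 0.0, 1.0]]
side [[513.957527504892, 0.0, 317.6988113688232], [0.0, 513.957527504892, 188.57633018758744], [0.0, 0.0, 1.0]] [[0.999, 0.005, 0.031, 0.538], [-0.021, -0.631, 0.775, -1.346], [0.023, -0.776, -0.631, 1.19], [0.0, 0.0, 0.0, 1.0]]
wrist [[309.70691628693146, 0.0, 316.103248671309], [0.0, 309.70691628693146, 203.2288672007323], [0.0, 0.0, 1.0]] [[-0.0, -0.954, -0.301, 0.083], [1.0, -0.0, -0.0, -0.001], [0.0, -0.301, 0.954, -0.181], [0.0, 0.0, 0.0, 1.0]]
{'time': 0.1, 'joint_positions': array([-1.12690284,  0.32174149, -0.07005304,  1.45154275,  0.02259871,
        1.3707951 , -0.05687168]), 'qd': array([ 8.86434666e-04, -8.92920960e-04,  1.57236047e-03, -4.15936380e-03,
        7.28446549e-05, -2.71773561e-04,  1.11196516e-03]), 'joint_torque': array([-3.58761854e-04, -4.92571378e+01, -4.05850494e-01, -3.13396990e+01,
       -6.40678732e-02,  3.96350620e-02,  8.69436985e-05]), 'position': array([0.27068919, 0.59037851, 0.20118061]), 'tool_rot': array([-6.69838144e-01, -3.06908163e+00,  2.63894895e-03]), 'ft_force': array([-0.10872763,  0.6452183 , -0.22261036]), 'torque': array([0.04846419, 0.01853817, 0.0228538 ]), 'grip_force': 0.0, 'grip_width': 1.0022451920975988}
```

View pics/scene0.png

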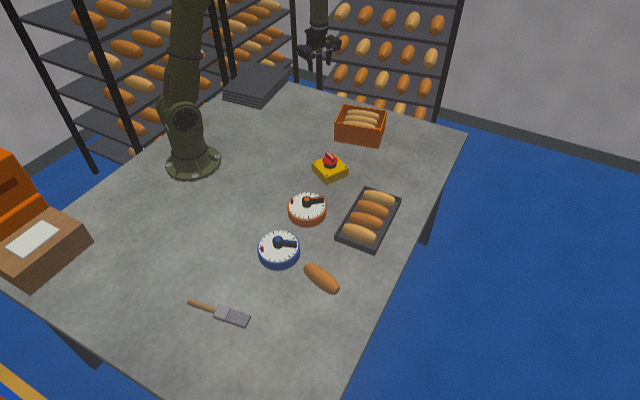

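View pics/side0.png

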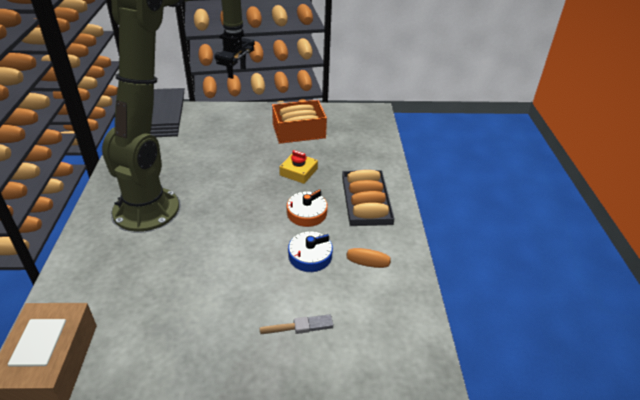

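View pics/wrist0.png

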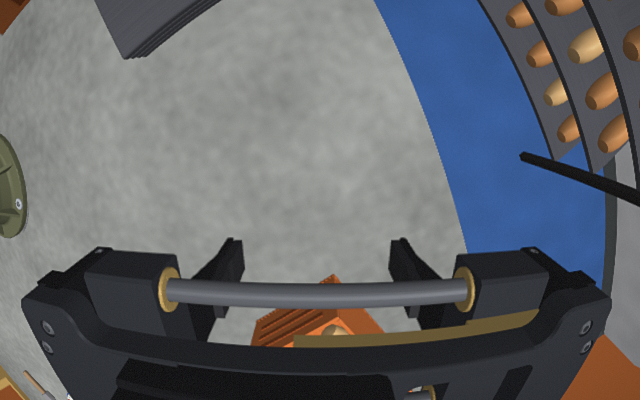

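The scene camera shows the stop at about (330,160), the orange counter at (307,207) with its pointer to the right, and the blue one at (279,248). The side camera shows them at (298,163), (307,205) and (310,250). I'll crop both to see the pointer and bar.

Run:
```python
from h import *
a=cv2.imread('pics/scene0.png')[140:240,260:380]; b=cv2.imread('pics/side0.png')[140:240,250:370]
f=lambda x:cv2.resize(x,None,fx=3.3,fy=3.3,interpolation=cv2.INTER_CUBIC)
cv2.imwrite('pics/crop.png',np.hstack([f(a),f(b)]))
D={n:dict(np.load(f'pics/{n}0.npz')) for n in('scene','side')}
for n,d in D.items():
    p=d['pixels']; h=cv2.cvtColor(p,cv2.COLOR_RGB2HSV); H,S,V=h[...,0].astype(int),h[...,1],h[...,2]
    roi=np.zeros(H.shape,bool); 
    if n=='scene': roi[145:230,280:352]=1
    else: roi[145:228,275:335]=1
    for nm,m in dict(yellow=(H>20)&(H<32)&(S>150),red=((H<4)|(H>175))&(S>150),white=(S<40)&(V>170),black=(V<50),orange=(H>=4)&(H<16)&(S>150)).items():
        k,l,st,c=cv2.connectedComponentsWithStats((m&roi).astype(np.uint8))
        for i in range(1,k):
            if st[i,4]>4: print(n,nm,st[i].tolist(),np.round(c[i],1))
```

```text
scene yellow [312, 154, 37, 31, 526] [329.5 170.5]
scene red [323, 152, 14, 13, 94] [329.1 159.9]
scene white [289, 192, 36, 27, 477] [304.9 207. ]
scene black [302, 198, 2, 4, 5] [302.4 199.4]
scene black [313, 199, 10, 4, 14] [316.9 201.1]
scene black [303, 203, 4, 4, 7] [304. 205.]
scene black [308, 203, 3, 4, 5] [309.4 204.8]
scene orange [332, 155, 5, 3, 5] [334. 156.]
scene orange [304, 197, 6, 4, 20] [306.2 198.4]
scene orange [318, 196, 5, 2, 7] [320.4 196.7]
scene orange [312, 198, 5, 1, 5] [314. 198.]
scene orange [288, 202, 38, 21, 119] [309.3 215.6]
scene orange [350, 213, 2, 5, 7] [350.6 215.1]
scene orange [309, 222, 9, 5, 14] [313.1 224.1]
side yellow [280, 157, 37, 26, 586] [298.3 169.6]
side red [292, 151, 14, 13, 117] [298.  157.6]
side red [291, 202, 1, 5, 5] [291. 204.]
side white [288, 191, 38, 26, 616] [306.4 204.9]
side white [275, 225, 9, 3, 22] [278.6 226.2]
side white [285, 225, 4, 3, 11] [286.6 226.1]
side black [293, 163, 11, 3, 23] [298.1 163.9]
side black [303, 192, 18, 13, 81] [310.7 198.6]
side orange [291, 154, 3, 5, 6] [291.7 155.7]
side orange [304, 157, 3, 5, 6] [305.2 158.7]
side orange [304, 190, 16, 9, 42] [310.4 194.8]
side orange [287, 205, 40, 21, 315] [306.2 218.7]
```

View pics/crop.png

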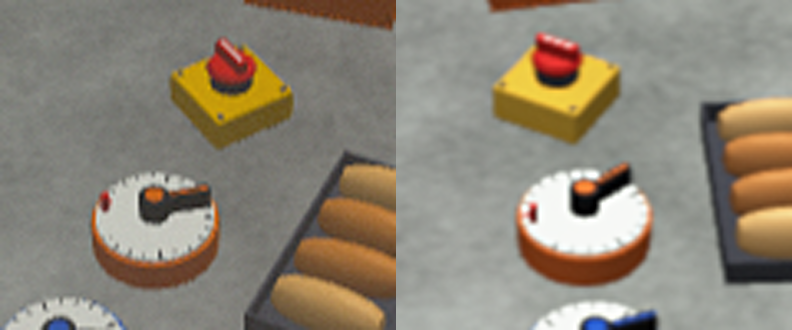

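Run:
```python
from h import *
A=dict(np.load('pics/scene0.npz'));B=dict(np.load('pics/side0.npz'))
for n,a,b in [('hub',(307,197),(307.3,196.7)),('tip',(323,196.7),(320.3,190.9)),('stop',(330,155.2),(298.8,152.7)),('pin',(291.8,201),(291.3,203.7))]:
    p,e=tri(ray(A,*a),ray(B,*b)); print(n,p.round(4),round(e,4))
```

```text
hub [ 0.5561 -0.019   0.0784] 0.0074
tip [0.6015 0.0153 0.0737] 0.0039
stop [0.5271 0.2084 0.0953] 0.0012
pin [ 0.5045 -0.04    0.059 ] 0.0028
```

Request:
send_rows(
  steps=[
    {"tx": -0.65, "ty": -0.4},
    {"tx": -0.65, "ty": -0.4},
    {"tx": -0.65, "ty": -0.4},
    {"tx": -0.65, "ty": -0.4},
    {"tx": -0.65, "ty": -0.4},
    {"tx": -0.65, "ty": -0.4},
    {"tx": -0.65, "ty": -0.4},
    {"tx": -0.65, "ty": -0.4},
    {"tx": -0.65, "ty": -0.4},
    {"tx": -0.65, "ty": -0.4},
    {},
    {},
  ],
)

```text
validation failed for argument at $.st...
```

Run:
```python
from h import *
im,s=grab('wrist','w1'); print(s['position'],s['tool_rot'],s['joint_positions'])
```

```text
[0.27069696 0.59045291 0.20131231] [-6.69831018e-01 -3.06911454e+00  2.29797709e-03] [-1.12690515  0.32165575 -0.07008528  1.45139183  0.02259788  1.37081305
 -0.05689217]
```

View pics/w1.png

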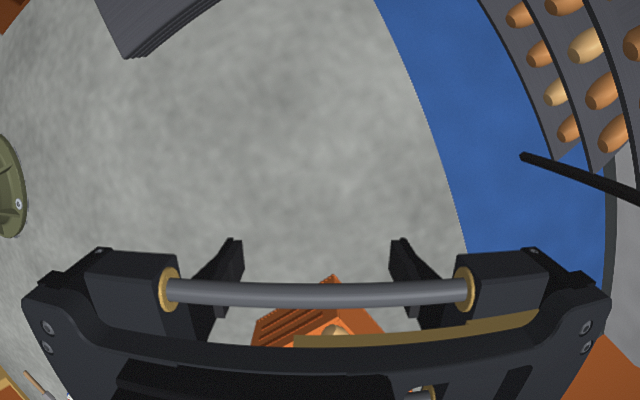

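The call was refused, so the arm hasn't moved and the picture is unchanged. I'll send every field in each row.

Request:
send_rows(
  steps=[
    {"tx": -0.65, "ty": -0.4, "tz": 0, "turn": 0, "grip": 1},
    {"tx": -0.65, "ty": -0.4, "tz": 0, "turn": 0, "grip": 1},
    {"tx": -0.65, "ty": -0.4, "tz": 0, "turn": 0, "grip": 1},
    {"tx": -0.65, "ty": -0.4, "tz": 0, "turn": 0, "grip": 1},
    {"tx": -0.65, "ty": -0.4, "tz": 0, "turn": 0, "grip": 1},
    {"tx": -0.65, "ty": -0.4, "tz": 0, "turn": 0, "grip": 1},
    {"tx": -0.65, "ty": -0.4, "tz": 0, "turn": 0, "grip": 1},
    {"tx": -0.65, "ty": -0.4, "tz": 0, "turn": 0, "grip": 1},
    {"tx": -0.65, "ty": -0.4, "tz": 0, "turn": 0, "grip": 1},
    {"tx": -0.65, "ty": -0.4, "tz": 0, "turn": 0, "grip": 1},
    {"tx": 0, "ty": 0, "tz": 0, "turn": 0, "grip": 1},
    {"tx": 0, "ty": 0, "tz": 0, "turn": 0, "grip": 1},
  ],
)

```text
time: 1.7
position: [0.5249, 0.2109, 0.2019]
tool_rot: [-0.669, -3.069, -0.001]
ft_force: [0.2, 0.2, 0.1]
grip_width: 1.002
grip_force: 0.0
```

Run:
```python
from h import *
im,s=grab('wrist','w2'); print(s['position'],s['tool_rot'],s['joint_positions'])
```

```text
[0.52493254 0.21085181 0.2019471 ] [-6.69364939e-01 -3.06859820e+00 -6.52729233e-04] [-0.63294826  0.14042259  0.22644638  1.67408814 -0.03320398  1.33118609
  0.74049753]
```

View pics/w2.png

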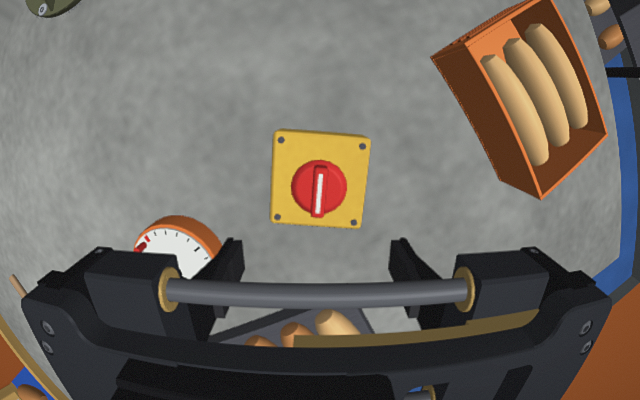

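The wrist view shows the yellow box centred under the tool, with the red head at (319,188) and its white stripe vertical, from about row 173 to 214. That puts the bar along the tool's x axis.

```bash
cat > st.py <<'E'
from h import *
import sys
def meas(f,z,zy=.045):
    d=dict(np.load(f'pics/{f}.npz')); p=d['pixels']; h=cv2.cvtColor(p,cv2.COLOR_RGB2HSV)
    H,S,V=[h[...,i].astype(int) for i in range(3)]
    y=((H>20)&(H<32)&(S>140)&(V>120)).astype(np.uint8)
    k,l,st,c=cv2.connectedComponentsWithStats(y); i=1+np.argmax(st[1:,4]); x0,y0,w,hh=st[i,:4]
    roi=np.zeros(H.shape,bool); roi[y0:y0+hh,x0:x0+w]=1
    m=((S<90)&(V>170)&roi)
    k2,l2,s2,_=cv2.connectedComponentsWithStats(m.astype(np.uint8)); j=1+np.argmax(s2[1:,4])
    v,u=np.nonzero(l2==j)
    P=np.array([plane(d,a,b,z,True)[:2] for a,b in zip(u,v)])
    hull=cv2.convexHull(cv2.findContours((l==i).astype(np.uint8),0,1)[0][0])[:,0]
    Q=np.array([plane(d,a,b,zy,True)[:2] for a,b in hull]).astype(np.float32)
    Rm=R.from_rotvec(d['rot']).as_matrix()
    w_=np.linalg.svd(P-P.mean(0))[2][0]; t=(P-P.mean(0))@w_
    cen=P.mean(0)+w_*(t.max()+t.min())/2
    print('stripe',cen.round(4),'len',(t.max()-t.min()).round(4),'yaw',np.degrees(np.arctan2(w_[1],w_[0])).round(1))
    print('box',cv2.minAreaRect(Q))
    print('tool x yaw',np.degrees(np.arctan2(Rm[1,0],Rm[0,0])).round(2), 'tool-frame offset to stripe',((Rm.T@(np.r_[cen,z]-d['pos']))).round(4))
    ct=(u.mean(),v.mean()); return ray(d,*ct,True)
if __name__=='__main__': meas(sys.argv[1],float(sys.argv[2]))
E
python3 st.py w2 0.093
```

```text
stripe [0.5248 0.2126] len 0.0398 yaw -29.1
box ((0.522686779499054, 0.21373389661312103), (0.10702073574066162, 0.10938770323991776), 61.190792083740234)
tool x yaw 155.39 tool-frame offset to stripe [0.0007 0.0015 0.1089]
```

Request:
send_rows(
  newtons=20,
  steps=[
    {"tx": 0, "ty": 0.03, "tz": 0, "turn": 0.55, "grip": 0},
    {"tx": 0, "ty": 0, "tz": 0.4, "turn": 0, "grip": 0},
    {"tx": 0, "ty": 0, "tz": 0.4, "turn": 0, "grip": 0},
    {"tx": 0, "ty": 0, "tz": 0.4, "turn": 0, "grip": 0},
    {"tx": 0, "ty": 0, "tz": 0.2, "turn": 0, "grip": 0},
    {"tx": 0, "ty": 0, "tz": 0, "turn": 0, "grip": 0},
    {"tx": 0, "ty": 0, "tz": 0, "turn": 0, "grip": 0},
    {"tx": 0, "ty": 0, "tz": 0, "turn": 0, "grip": 0},
  ],
)

```text
time: 2.75
position: [0.5268, 0.2123, 0.1193]
tool_rot: [0.787, 3.04, 0.002]
ft_force: [0.7, -0.3, -0.1]
grip_width: 0.169
grip_force: 0.0
```

Request:
send_rows(
  steps=[
    {"tx": 0, "ty": 0, "tz": 0.1, "turn": 0, "grip": 0},
    {"tx": 0, "ty": 0, "tz": 0.1, "turn": 0, "grip": 0},
    {"tx": 0, "ty": 0, "tz": 0.1, "turn": 0, "grip": 0},
    {"tx": 0, "ty": 0, "tz": 0.05, "turn": 0, "grip": 0},
    {"tx": 0, "ty": 0, "tz": 0, "turn": 0, "grip": 0},
  ],
)

```text
time: 3.38
position: [0.5259, 0.2117, 0.0968]
tool_rot: [-0.787, -3.041, 0.001]
ft_force: [0.2, 0.6, -0.1]
grip_width: 0.008
grip_force: 0.0
```

Request:
send_rows(
  steps=[
    {"tx": 0, "ty": 0, "tz": 0.05, "turn": 0, "grip": 0},
    {"tx": 0, "ty": 0, "tz": 0, "turn": 0, "grip": 0},
  ],
)

```text
time: 3.62
position: [0.5261, 0.2118, 0.094]
tool_rot: [-0.787, -3.041, 0.0]
ft_force: [0.2, -1.0, 0.1]
grip_width: 0.003
grip_force: 0.0
```

Run:
```python
from h import *
im,s=grab('wrist','w3'); im,_=grab('side','s3')
a=im['pixels'][130:200,250:350,::-1]
w=cv2.imread('pics/w3.png')[120:400,150:490]
b=cv2.resize(a,(400,280),interpolation=cv2.INTER_CUBIC)
cv2.imwrite('pics/c3.png',np.hstack([w,b])); print(s['position'],s['ft_force'])
```

```text
[0.52607078 0.21181587 0.09404541] [ 0.19413069 -1.0104267   0.07476456]
```

View pics/c3.png

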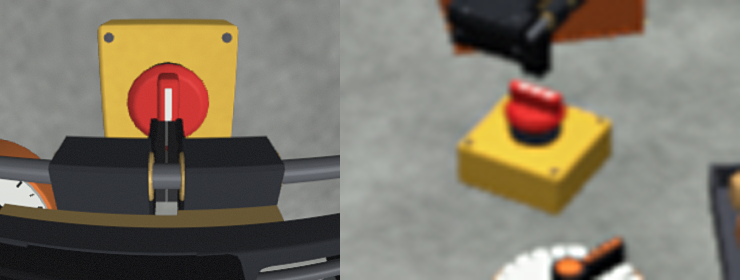

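```bash
python3 - <<'E'
from h import *
d=dict(np.load('pics/w3.npz')); B=dict(np.load('pics/side0.npz'))
Ti=np.linalg.inv(d['T_tool_cam'])
for z in (-.02,0,.014):
    c=(Ti@[0,0,z,1])[:3]; th=np.arctan2(np.hypot(*c[:2]),c[2]); u=c[:2]/np.hypot(*c[:2])*th*d['K'][0,0]+d['K'][:2,2]; print(z,u)
Rm=R.from_rotvec(d['rot']).as_matrix()
def pr(P):
    c=(np.linalg.inv(B['cam_to_world'])@[*P,1])[:3]; return (B['K']@(c/c[2]))[:2]
print('tip side',pr(d['pos']+Rm@[0,0,.014]), 'stop', pr([.5248,.2126,.093]),pr([.5248,.2126,.083]))
E
python3 st.py w3 0.093;python3 st.py w3 0.083
python3 - <<'E'
import sys; sys.path.insert(0,'.')
import os; os.chdir('.')
from h import *
im=dict(np.load('pics/side0.npz'));im3=dict(np.load('pics/s3.npz'))
for d in(im,im3):
    h=cv2.cvtColor(d['pixels'],cv2.COLOR_RGB2HSV); H,S,V=[h[...,i].astype(int) for i in range(3)]
    m=((H<4)|(H>175))&(S>150); m[:140]=0;m[175:]=0;m[:,:280]=0;m[:,320:]=0
    v,u=np.nonzero(m);print(u.mean(),v.mean(),v.min(),v.max(),len(v))
E
```

```text
-0.02 [317.84756237 255.15528831]
0 [317.69272197 240.98487644]
0.014 [317.59931057 232.50806926]
tip side [298.47011501 155.39071305] stop [298.12785126 152.40452371] [298.12928077 154.61522987]
stripe [0.5164 0.2174] len 0.0218 yaw -29.1
box ((0.5165240168571472, 0.21726839244365692), (0.10635736584663391, 0.09739893674850464), 60.97378158569336)
tool x yaw 150.97 tool-frame offset to stripe [0.0111 0.0002 0.001 ]
stripe [0.5199 0.2155] len 0.023 yaw -29.1
box ((0.5165240168571472, 0.21726839244365692), (0.10635736584663391, 0.09739893674850464), 60.97378158569336)
tool x yaw 150.97 tool-frame offset to stripe [0.0072 0.0002 0.011 ]
298.017094017094 157.64957264957266 151 163 117
298.017094017094 157.64102564102564 151 163 117
```

The red mask in the side view hasn't changed, so the button is still up. The shut fingertips end above the bar, so I'll go lower while watching the force.

Request:
send_rows(
  steps=[
    {"tx": 0, "ty": 0, "tz": 0.05, "turn": 0, "grip": 0},
    {"tx": 0, "ty": 0, "tz": 0.05, "turn": 0, "grip": 0},
    {"tx": 0, "ty": 0, "tz": 0, "turn": 0, "grip": 0},
  ],
)

```text
time: 4.1
position: [0.5259, 0.2118, 0.0878]
tool_rot: [-0.787, -3.041, 0.001]
ft_force: [-0.4, 0.1, -0.4]
grip_width: 0.005
grip_force: 0.0
```

```bash
cat > red.py <<'E'
from h import *
import sys
d,s=grab('side',sys.argv[1])
h=cv2.cvtColor(d['pixels'],cv2.COLOR_RGB2HSV); H,S,V=[h[...,i].astype(int) for i in range(3)]
m=((H<4)|(H>175))&(S>150); m[:140]=0;m[175:]=0;m[:,:280]=0;m[:,320:]=0
v,u=np.nonzero(m);print(u.mean(),v.mean(),v.min(),v.max(),len(v))
k=(V<60); k[:,:285]=0;k[:,312:]=0;k[:100]=0;k[170:]=0
for r in range(138,170): print(r,np.nonzero(k[r])[0].tolist())
print(s['position'],s['ft_force'],s['joint_torque'])
E
python3 red.py s4
```

```text
298.017094017094 157.64102564102564 151 163 117
138 [285, 286, 287, 288, 289, 290, 291, 292, 293, 294, 295, 296, 297, 301, 302, 303]
139 [285, 286, 287, 288, 289, 290, 291, 292, 293, 294, 295, 296, 300, 301, 302]
140 [285, 286, 287, 288, 289, 290, 291, 292, 293, 294, 295, 296, 298, 299, 300, 301, 302]
141 [285, 286, 287, 288, 289, 290, 291, 292, 293, 294, 295, 296, 297, 298, 299, 300, 301, 302]
142 [285, 286, 287, 288, 289, 290, 291, 292, 293, 294, 295, 296, 297, 298, 299, 300, 301]
143 [285, 286, 287, 288, 289, 290, 291, 292, 293, 294, 295, 296, 297, 298, 299, 300, 301]
144 [287, 288, 289, 290, 291, 292, 293, 294, 295, 296, 297, 298, 299, 300, 301]
145 [290, 291, 292, 293, 294, 295, 296, 297, 298, 299, 300, 301]
146 [293, 294, 295, 296, 297, 298, 299, 300, 301]
147 [295, 296, 297, 298, 299, 300, 301]
148 [296, 297, 298, 299, 300, 301]
149 [297, 298, 299, 300]
150 [299, 300]
151 []
152 []
153 []
154 []
155 []
156 []
157 []
158 []
159 []
160 []
161 []
162 [293, 303]
163 [293, 294, 295, 296, 297, 298, 299, 300, 301, 302, 303]
164 [294, 295, 296, 297, 298, 299, 300, 301, 302, 303]
165 [296, 297, 298, 299, 300, 301]
166 []
167 []
168 []
169 []
[0.52587558 0.21175449 0.087774  ] [-0.43636921  0.06047274 -0.41656261] [ 4.00217672e-03 -4.03357923e+01  1.81092326e+00 -2.84581876e+01
 -2.27874680e-02  5.46511752e-02  2.23685798e-03]
```

Run:
```python
from h import *
A=dict(np.load('pics/w2.npz'));C=dict(np.load('pics/w3.npz'))
for n,a,b in [('s1',(281,140),(259,158)),('s2',(363,147),(377,158)),('stripe end',(320,173),(318,208))]:
    p,e=tri(ray(A,*a,True),ray(C,*b,True)); print(n,p.round(4),round(e,4))
g=C['pixels'][200:300,300:336].mean(axis=2).astype(int)
print(C['pixels'][200:280,317].tolist())
B=dict(np.load('pics/side0.npz'));S=dict(np.load('pics/scene0.npz'))
def pr(d,P):
    c=(np.linalg.inv(d['cam_to_world'])@[*P,1])[:3]; return (d['K']@(c/c[2]))[:2]
print(pr(B,[.5258,.2118,.074]),pr(S,[.5258,.2118,.074]))
im,_=grab('scene','sc4'); c=im['pixels'][110:190,280:380,::-1]; a=cv2.imread('pics/s4.png')[110:190,250:350]
cv2.imwrite('pics/c4.png',np.hstack([cv2.resize(x,(400,320),interpolation=cv2.INTER_CUBIC) for x in(c,a)]))
```

```text
s1 [0.4643 0.1952 0.0444] 0.0001
s2 [0.5112 0.2753 0.0306] 0.0002
stripe end [0.5065 0.2225 0.0937] 0.0006
[[187, 51, 47], [194, 51, 50], [196, 53, 49], [202, 53, 50], [207, 55, 53], [205, 53, 50], [206, 50, 49], [205, 61, 60], [205, 152, 148], [215, 227, 221], [227, 234, 230], [227, 231, 228], [227, 231, 227], [226, 230, 226], [227, 230, 226], [226, 231, 227], [227, 231, 226], [227, 231, 227], [227, 231, 227], [227, 230, 227], [226, 230, 226], [226, 230, 226], [227, 230, 227], [226, 230, 226], [226, 230, 227], [227, 230, 227], [226, 230, 227], [227, 230, 227], [227, 230, 227], [226, 229, 226], [226, 230, 227], [226, 230, 227], [226, 230, 226], [227, 230, 227], [226, 230, 227], [226, 230, 227], [226, 230, 227], [227, 230, 227], [228, 232, 229], [234, 237, 234], [192, 197, 192], [111, 114, 112], [74, 76, 74], [72, 74, 74], [77, 77, 77], [75, 77, 76], [76, 78, 78], [75, 76, 77], [76, 77, 77], [75, 78, 77], [76, 76, 76], [74, 77, 77], [75, 76, 76], [76, 78, 76], [75, 78, 77], [75, 75, 75], [74, 75, 75], [76, 76, 77], [77, 78, 78], [75, 75, 76], [76, 77, 77], [73, 73, 73], [70, 72, 72], [73, 73, 74], [74, 75, 75], [68, 58, 59], [65, 30, 32], [66, 31, 31], [65, 30, 30], [61, 26, 29], [54, 28, 28], [51, 44, 44], [49, 51, 51], [51, 52, 52], [50, 50, 51], [48, 49, 49], [52, 52, 53], [52, 53, 53], [51, 52, 52], [51, 52, 50]]
[298.39790724 156.71958545] [330.06755791 158.96563789]
```

View pics/c4.png

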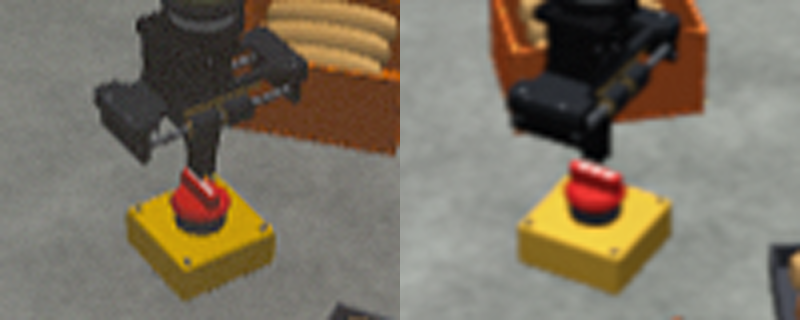

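Run:
```python
from h import *
A=dict(np.load('pics/scene0.npz'));B=dict(np.load('pics/side0.npz'))
print(tri(ray(A,331,153.5),ray(B,299.5,150)))
print(tri(ray(A,330,155.2),ray(B,298.8,152.7)))
# yellow box top corners: scene / side
print(tri(ray(A,331,153.5-40/4*0),ray(B,299.5,150)))
d=dict(np.load('pics/w3.npz'))
# where tip edge row 241 lies on tool axis
o,w=ray(d,317.6,241,True); Rm=R.from_rotvec(d['rot']).as_matrix(); o=Rm.T@(o-d['pos']); w=Rm.T@w
for z in (-.02,-.01,0,.01,.014): print(z,(o+w*(z-o[2])/w[2]).round(4))
```

```text
(array([0.53002424, 0.21083482, 0.10455848]), np.float64(0.0009046823371691491))
(array([0.5271044 , 0.20841918, 0.09531466]), np.float64(0.0011922197866892138))
(array([0.53002424, 0.21083482, 0.10455848]), np.float64(0.0009046823371691491))
-0.02 [ 0.0091 -0.0002 -0.02  ]
-0.01 [ 0.0045 -0.0001 -0.01  ]
0 [-0.     -0.0001  0.    ]
0.01 [-0.0046 -0.      0.01  ]
0.014 [-0.0064  0.      0.014 ]
```

The two views put the fingertip at about z = 0.105 directly above the bar. That is some 30 mm higher than the text implies for this reading, so I'll keep going down until there is contact.

Request:
send_rows(
  steps=[
    {"tx": 0, "ty": 0, "tz": 0.05, "turn": 0, "grip": 0},
    {"tx": 0, "ty": 0, "tz": 0.05, "turn": 0, "grip": 0},
    {"tx": 0, "ty": 0, "tz": 0.05, "turn": 0, "grip": 0},
    {"tx": 0, "ty": 0, "tz": 0, "turn": 0, "grip": 0},
  ],
)

```text
time: 4.7
position: [0.5259, 0.2117, 0.0788]
tool_rot: [-0.787, -3.041, 0.001]
ft_force: [-0.1, -0.0, 0.5]
grip_width: 0.001
grip_force: 0.0
```

Request:
send_rows(
  steps=[
    {"tx": 0, "ty": 0, "tz": 0.05, "turn": 0, "grip": 0},
    {"tx": 0, "ty": 0, "tz": 0, "turn": 0, "grip": 0},
  ],
)

```text
time: 4.95
position: [0.526, 0.2118, 0.0759]
tool_rot: [-0.787, -3.041, 0.0]
ft_force: [0.2, -0.4, 0.4]
grip_width: 0.005
grip_force: 0.0
```

Request:
send_rows(
  steps=[
    {"tx": 0, "ty": 0, "tz": 0.05, "turn": 0, "grip": 0},
    {"tx": 0, "ty": 0, "tz": 0, "turn": 0, "grip": 0},
  ],
)

```text
time: 5.2
position: [0.5262, 0.2119, 0.0731]
tool_rot: [0.787, 3.041, 0.0]
ft_force: [-0.4, 0.2, -1.2]
grip_width: 0.002
grip_force: 0.0
```

Request:
send_rows(
  steps=[
    {"tx": 0, "ty": 0, "tz": 0.05, "turn": 0, "grip": 0},
    {"tx": 0, "ty": 0, "tz": 0, "turn": 0, "grip": 0},
  ],
)

```text
time: 5.45
position: [0.5263, 0.2119, 0.0702]
tool_rot: [0.787, 3.041, 0.0]
ft_force: [0.4, -0.7, 0.6]
grip_width: 0.005
grip_force: 0.6
```

```bash
sed -i '/for r in range/d' red.py; python3 red.py s5; python3 -c "
from h import *
grab('wrist','w5')"; python3 st.py w5 .093
```

```text
298.048 157.888 151 163 125
[0.52625044 0.21190682 0.07016555] [ 0.39896554 -0.71397142  0.64966057] [ 3.92642265e-03 -4.03903198e+01  1.90780453e+00 -2.75415266e+01
 -2.50531454e-02  8.87476886e-02  2.66212235e-03]
stripe [0.5114 0.2202] len 0.012 yaw -28.6
box ((0.5108547210693359, 0.2203313261270523), (0.10626690089702606, 0.08566923439502716), 60.985111236572266)
tool x yaw 150.98 tool-frame offset to stripe [ 0.017   0.     -0.0229]
```

Request:
send_rows(
  steps=[
    {"tx": 0, "ty": 0, "tz": 0.05, "turn": 0, "grip": 0},
    {"tx": 0, "ty": 0, "tz": 0, "turn": 0, "grip": 0},
  ],
)

```text
time: 5.8
position: [0.5262, 0.2119, 0.067]
tool_rot: [0.787, 3.041, 0.0]
ft_force: [1.2, -0.4, 0.3]
grip_width: -0.001
grip_force: 0.5
```

Request:
send_rows(
  steps=[
    {"tx": 0, "ty": 0, "tz": 0.05, "turn": 0, "grip": 0},
    {"tx": 0, "ty": 0, "tz": 0, "turn": 0, "grip": 0},
  ],
)

```text
time: 6.05
position: [0.5261, 0.2119, 0.0639]
tool_rot: [0.787, 3.041, 0.0]
ft_force: [0.4, -0.3, 0.5]
grip_width: 0.004
grip_force: 0.5
```

```bash
python3 red.py s6; python3 -c "
from h import *
grab('wrist','w6')"; python3 st.py w6 .083
```

```text
297.84033613445376 159.14285714285714 152 164 119
[0.52614573 0.21189055 0.06388838] [ 0.43180384 -0.3434291   0.47718479] [-2.57827614e-04 -4.06755745e+01  1.94572650e+00 -2.72518194e+01
 -2.97005160e-02  2.14561676e-01  2.36719134e-03]
stripe [0.5126 0.2194] len 0.0123 yaw -28.9
box ((0.5093362927436829, 0.22118237614631653), (0.10619428008794785, 0.08240192383527756), 60.97235107421875)
tool x yaw 150.97 tool-frame offset to stripe [ 0.0155  0.0001 -0.0191]
```

Contact came at TCP z ≈ 0.070 (tip = TCP + 22 mm), and the head is about 6.5 mm down. I'll press the rest of the way.

Request:
send_rows(
  steps=[
    {"tx": 0, "ty": 0, "tz": 0.05, "turn": 0, "grip": 0},
    {"tx": 0, "ty": 0, "tz": 0, "turn": 0, "grip": 0},
  ],
)

```text
time: 6.4
position: [0.5266, 0.2121, 0.0629]
tool_rot: [0.787, 3.041, 0.002]
ft_force: [-1.9, -0.8, 11.4]
grip_width: 0.008
grip_force: 5.3
```

Request:
send_rows(
  steps=[
    {"tx": 0, "ty": 0, "tz": 0.03, "turn": 0, "grip": 0},
    {"tx": 0, "ty": 0, "tz": 0, "turn": 0, "grip": 0},
  ],
)

```text
time: 6.65
position: [0.5272, 0.2123, 0.0627]
tool_rot: [0.787, 3.04, 0.003]
ft_force: [-4.4, -2.1, 17.4]
grip_width: 0.004
grip_force: 9.3
```

```bash
python3 red.py s7
```

```text
297.96581196581195 159.39316239316238 152 165 117
[0.52718166 0.21230698 0.06270625] [-4.36535625 -2.0508715  17.41691407] [-1.12796284e-01 -3.16490436e+01  1.44359037e+00 -2.27824223e+01
 -7.44015095e-02 -1.97888464e+00 -4.76089568e-03]
```

The stop is fully down: the reading holds at TCP z 0.0628 with 17 N. Before going to the counter I'll lift, open, and check where the open fingertips stand.

Request:
send_rows(
  steps=[
    {"tx": 0, "ty": 0, "tz": -0.3, "turn": 0, "grip": 0},
    {"tx": 0, "ty": 0, "tz": -0.6, "turn": 0, "grip": 0},
    {"tx": 0, "ty": 0, "tz": -0.8, "turn": 0, "grip": 0.6},
    {"tx": 0, "ty": 0, "tz": -0.6, "turn": 0, "grip": 0.6},
    {"tx": 0, "ty": 0, "tz": 0, "turn": 0, "grip": 0.6},
  ],
)

```text
time: 7.32
position: [0.528, 0.2126, 0.2009]
tool_rot: [0.786, 3.037, 0.007]
ft_force: [-0.6, 0.2, 0.1]
grip_width: 0.264
grip_force: 0.0
```

```bash
python3 red.py s8
python3 - <<'E'
from h import *
d,s=grab('wrist','w8'); Ti=np.linalg.inv(d['T_tool_cam'])
p=dict(np.load('pics/w2.npz'))['pixels'].mean(2)
for f,hw in(('w2',.0435),('w3',0.)):
    p=np.load(f'pics/{f}.npz')['pixels'].mean(2)
    for x in(-.0095,.0095):
        for z in(-.02,0,.014):
            c=(Ti@[x,-hw,z,1])[:3]; th=np.arctan2(np.hypot(*c[:2]),c[2]); print(f,x,z,(c[:2]/np.hypot(*c[:2])*th*d['K'][0,0]+d['K'][:2,2]).round(1))
print(s['position'],s['grip_width'],s['joint_positions'])
E
python3 st.py w8 .083;python3 st.py w8 .093
```

```text
298.1214953271028 159.86915887850466 154 165 107
[0.528023   0.21261784 0.20088801] [-0.59169566  0.21882893  0.07055154] [-7.42355059e-02 -3.89412868e+01  1.15018543e+00 -3.18312728e+01
 -2.64445291e-02  2.64988365e-01 -1.21519915e-02]
w2 -0.0095 -0.02 [246.  268.1]
w2 -0.0095 0 [252.1 253.4]
w2 -0.0095 0.014 [255.8 244.5]
w2 0.0095 -0.02 [243.1 239.7]
w2 0.0095 0 [249.8 227. ]
w2 0.0095 0.014 [253.9 219.3]
w3 -0.0095 -0.02 [317.8 269.2]
w3 -0.0095 0 [317.7 254.1]
w3 -0.0095 0.014 [317.6 245. ]
w3 0.0095 -0.02 [317.9 240.4]
w3 0.0095 0 [317.7 227.3]
w3 0.0095 0.014 [317.6 219.5]
[0.52676902 0.21213737 0.19858827] 0.3053793925181918 [-0.63929749  0.14444901  0.23272247  1.67662999 -0.03454953  1.32198002
  0.66375168]
stripe [0.5246 0.2129] len 0.0392 yaw -28.9
box ((0.5227712988853455, 0.2138933539390564), (0.10706137120723724, 0.10853313654661179), 60.95441818237305)
tool x yaw 150.98 tool-frame offset to stripe [ 0.0024 -0.0007  0.1156]
stripe [0.5222 0.2142] len 0.0379 yaw -28.9
box ((0.5227712988853455, 0.2138933539390564), (0.10706137120723724, 0.10853313654661179), 60.95441818237305)
tool x yaw 150.98 tool-frame offset to stripe [ 0.0051 -0.0007  0.1056]
```

The head is latched down in the side view. The wrist images put the tips at TCP + 20 mm, whether open or shut. Next is the orange counter.

Request:
send_rows(
  steps=[
    {"tx": -0.46, "ty": -0.63, "tz": 0, "turn": 0, "grip": 0.65},
    {"tx": -0.46, "ty": -0.63, "tz": 0, "turn": 0, "grip": 0.65},
    {"tx": -0.46, "ty": -0.63, "tz": 0, "turn": 0, "grip": 0.65},
    {"tx": -0.46, "ty": -0.63, "tz": 0, "turn": 0, "grip": 0.65},
    {"tx": -0.46, "ty": -0.63, "tz": 0, "turn": 0, "grip": 0.65},
    {"tx": 0, "ty": 0, "tz": 0, "turn": 1, "grip": 0.65},
    {"tx": 0, "ty": 0, "tz": 0, "turn": 1, "grip": 0.65},
    {"tx": 0, "ty": 0, "tz": 0, "turn": 1, "grip": 0.65},
    {"tx": 0, "ty": 0, "tz": 0, "turn": 1, "grip": 0.65},
    {"tx": 0, "ty": 0, "tz": 0, "turn": 1, "grip": 0.65},
    {"tx": 0, "ty": 0, "tz": 0, "turn": 1, "grip": 0.65},
    {"tx": 0, "ty": 0, "tz": 0, "turn": 1, "grip": 0.65},
  ],
)

```text
time: 8.93
position: [0.5539, -0.0204, 0.1953]
tool_rot: [-2.127, -2.309, 0.004]
ft_force: [-0.4, -0.2, -0.1]
grip_width: 0.65
grip_force: 0.0
```

Run:
```python
from h import *
im,s=grab('wrist','w9'); print(s['position'],s['tool_rot'],s['joint_positions'],s['grip_width'])
```

```text
[ 0.55385145 -0.02035616  0.1952707 ] [-2.12670353 -2.30919709  0.00448782] [-0.44531612  0.12553736  0.47455258  1.71532605 -0.05844382  1.31849707
  0.12307662] 0.6501355366407747
```

View pics/w9.png

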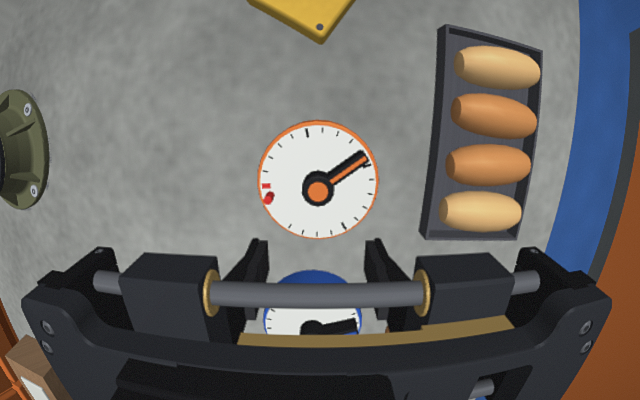

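The wrist image shows the hub at (317,190), the pointer's outer end at about (366,157), the red tick at (266,186) and the pin at (268,198).

```bash
cat > oc.py <<'E'
from h import *
import sys
d=dict(np.load(f'pics/{sys.argv[1]}.npz')); h=cv2.cvtColor(d['pixels'],cv2.COLOR_RGB2HSV); H,S,V=[h[...,i].astype(int) for i in range(3)]
Rm=R.from_rotvec(d['rot']).as_matrix()
def cm(m,z,lo=0,hi=640):
    k,l,st,c=cv2.connectedComponentsWithStats(m.astype(np.uint8)); i=1+np.argmax(st[1:,4]); print('  comp',st[i].tolist(),c[i].round(1)); return l==i
c0=Rm.T@(np.array([.5561,-.019,.076])-d['pos'])
roi=np.zeros(H.shape,bool); roi[110:250,250:390]=1
w=cm((S<40)&(V>170)&roi,.044)
hull=cv2.convexHull(cv2.findContours(w.astype(np.uint8),0,1)[0][0])[:,0]
Q=np.array([plane(d,a,b,.044,True)[:2] for a,b in hull],np.float32)
dial=np.array(cv2.minEnclosingCircle(Q)[0]); print('dial',dial,cv2.minEnclosingCircle(Q)[1])
u0=hull.mean(0); inner=np.zeros(H.shape,np.uint8); cv2.fillConvexPoly(inner,hull,1); inner=cv2.erode(inner,np.ones((5,5)))>0
o=cm(inner&(H>3)&(H<18)&(S>130),.075); v,u=np.nonzero(o)
P=np.array([plane(d,a,b,.075,True)[:2] for a,b in zip(u,v)]); r=P-dial; q=r[np.hypot(*r.T)>.022]
print('pointer stripe yaw',np.degrees(np.arctan2(*q.mean(0)[::-1])),'max r',np.hypot(*q.T).max(),'hub',(P[np.hypot(*r.T)<.02].min(0)+P[np.hypot(*r.T)<.02].max(0))/2)
b=inner&(V<70); v,u=np.nonzero(b)
red=inner&((H<4)|(H>175))&(S>140); k,l,st,c=cv2.connectedComponentsWithStats(red.astype(np.uint8))
for i in range(1,k):
    if st[i,4]>3:
        for z in(.044,.066): x=plane(d,*c[i],z,True)[:2]-dial; print('red',st[i,4],c[i].round(1),z,'yaw',np.degrees(np.arctan2(x[1],x[0])).round(1),'r',np.hypot(*x).round(4))
print('tool y yaw',np.degrees(np.arctan2(Rm[1,1],Rm[0,1])),'dial in tool',Rm.T[:2,:2]@(dial-d['pos'][:2]))
E
python3 oc.py w9
```

```text
comp [261, 125, 115, 113, 8115] [315.7 181.2]
dial [ 0.55490875 -0.02047868] 0.06461630761623383
  comp [307, 181, 22, 21, 341] [317.6 191.4]oc.py:16: RuntimeWarning: Mean of empty slice.
  print('pointer stripe yaw',np.degrees(np.arctan2(*q.mean(0)[::-1])),'max r',np.hypot(*q.T).max(),'hub',(P[np.hypot(*r.T)<.02].min(0)+P[np.hypot(*r.T)<.02].max(0))/2)
  ret = um.true_divide(
Traceback (most recent call last):
  File "oc.py", line 16, in <module>
    print('pointer stripe yaw',np.degrees(np.arctan2(*q.mean(0)[::-1])),'max r',np.hypot(*q.T).max(),'hub',(P[np.hypot(*r.T)<.02].min(0)+P[np.hypot(*r.T)<.02].max(0))/2)
                                                                                ~~~~~~~~~~~~~~~~~~^^
ValueError: zero-size array to reduction operation maximum which has no identity
```

Hub and stripe are separate blobs, so I'll use the whole mask.

```bash
sed -i 's/^o=cm(\(.*\),.075); v/o=\1; v/' oc.py; python3 oc.py w9
```

```text
comp [261, 125, 115, 113, 8115] [315.7 181.2]
dial [ 0.55490875 -0.02047868] 0.06461630761623383
pointer stripe yaw 41.08814883499056 max r 0.058985726306594884 hub [ 0.5572444  -0.01866071]
red 28 [266.  185.5] 0.044 yaw -173.2 r 0.0579
red 28 [266.  185.5] 0.066 yaw -179.0 r 0.0542
red 67 [269.  197.2] 0.044 yaw -159.3 r 0.0572
red 67 [269.  197.2] 0.066 yaw -165.1 r 0.0522
tool y yaw 4.711628478489441 dial in tool [-0.00020896  0.00104366]
```

Request:
send_rows(
  steps=[
    {"tx": 0.015, "ty": 0.035, "tz": 0, "turn": 1, "grip": 0.65},
    {"tx": 0, "ty": 0, "tz": 0.5, "turn": 0, "grip": 0.65},
    {"tx": 0, "ty": 0, "tz": 0.5, "turn": 0, "grip": 0.65},
    {"tx": 0, "ty": 0, "tz": 0.5, "turn": 0, "grip": 0.65},
    {"tx": 0, "ty": 0, "tz": 0.5, "turn": 0, "grip": 0.65},
    {"tx": 0, "ty": 0, "tz": 0.2, "turn": 0, "grip": 0.65},
    {"tx": 0, "ty": 0, "tz": 0, "turn": 0, "grip": 0.65},
  ],
)

```text
time: 9.85
position: [0.5561, -0.0194, 0.0643]
tool_rot: [-2.277, -2.162, 0.003]
ft_force: [-0.1, 1.0, -0.2]
grip_width: 0.649
grip_force: 0.0
```

Request:
send_rows(
  steps=[
    {"tx": 0, "ty": 0, "tz": 0.2, "turn": 0, "grip": 0.65},
    {"tx": 0, "ty": 0, "tz": 0.2, "turn": 0, "grip": 0.65},
    {"tx": 0, "ty": 0, "tz": 0, "turn": 0, "grip": 0.65},
  ],
)

```text
time: 10.22
position: [0.5563, -0.0192, 0.0404]
tool_rot: [-2.278, -2.161, 0.002]
ft_force: [-0.3, 0.3, -0.0]
grip_width: 0.651
grip_force: 0.0
```

Clear of everything; tips at about z = 0.060. I'll turn anticlockwise.

Request:
send_rows(
  steps=[
    {"tx": 0, "ty": 0, "tz": 0, "turn": -0.8, "grip": 0.65},
    {"tx": 0, "ty": 0, "tz": 0, "turn": -0.8, "grip": 0.65},
    {"tx": 0, "ty": 0, "tz": 0, "turn": -0.8, "grip": 0.65},
    {"tx": 0, "ty": 0, "tz": 0, "turn": -0.8, "grip": 0.65},
    {"tx": 0, "ty": 0, "tz": 0, "turn": -0.8, "grip": 0.65},
    {"tx": 0, "ty": 0, "tz": 0, "turn": -0.8, "grip": 0.65},
    {"tx": 0, "ty": 0, "tz": 0, "turn": -0.8, "grip": 0.65},
    {"tx": 0, "ty": 0, "tz": 0, "turn": 0, "grip": 0.65},
  ],
)

```text
time: 11.22
position: [0.5583, -0.0193, 0.042]
tool_rot: [1.285, 2.865, 0.002]
ft_force: [2.2, -0.8, -1.4]
grip_width: 0.651
grip_force: 1.1
```

```bash
python3 - <<'E'
from h import *
s=ctrl.get_state(); print(s['position'],s['ft_force'],s['torque'],s['joint_positions'])
im,s=grab('wrist','w10')
E
python3 oc.py w10 | tail -1; python3 red.py s10
```

```text
[ 0.55827129 -0.01934681  0.04196533] [ 2.21732723 -0.77031894 -1.42956332] [-0.0259493  -0.52124101 -0.02900469] [-0.32424628  0.26893672  0.35498076  1.87564799 -0.10933501  1.01333066
  0.80444838]
dial [ 0.54097635 -0.00154202] 0.049071863293647766
294.44444444444446 155.66666666666666 154 157 9
[ 0.55817156 -0.01926487  0.04192323] [ 2.74019726 -0.23703007 -0.32958196] [  0.13468957 -39.42807555   3.00891325 -25.58779836   0.11542659
   0.92709795   0.16792635]Traceback (most recent call last):
  File "oc.py", line 15, in <module>
    P=np.array([plane(d,a,b,.075,True)[:2] for a,b in zip(u,v)]); r=P-dial; q=r[np.hypot(*r.T)>.022]
                                                                    ~^~~~~
ValueError: operands could not be broadcast together with shapes (0,) (2,)
```

Request:
send_rows(
  steps=[
    {"tx": 0, "ty": 0, "tz": 0, "turn": -0.8, "grip": 0.65},
    {"tx": 0, "ty": 0, "tz": 0, "turn": -0.8, "grip": 0.65},
    {"tx": 0, "ty": 0, "tz": 0, "turn": -0.8, "grip": 0.65},
    {"tx": 0, "ty": 0, "tz": 0, "turn": -0.8, "grip": 0.65},
    {"tx": 0, "ty": 0, "tz": 0, "turn": -0.8, "grip": 0.65},
    {"tx": 0, "ty": 0, "tz": 0, "turn": -0.8, "grip": 0.65},
    {"tx": 0, "ty": 0, "tz": 0, "turn": -0.8, "grip": 0.65},
    {"tx": 0, "ty": 0, "tz": 0, "turn": -0.8, "grip": 0.65},
    {"tx": 0, "ty": 0, "tz": 0, "turn": -0.8, "grip": 0.65},
    {"tx": 0, "ty": 0, "tz": 0, "turn": -0.8, "grip": 0.65},
    {"tx": 0, "ty": 0, "tz": 0, "turn": -0.8, "grip": 0.65},
    {"tx": 0, "ty": 0, "tz": 0, "turn": 0, "grip": 0.65},
  ],
)

```text
time: 12.82
position: [0.5569, -0.0178, 0.0415]
tool_rot: [0.602, -3.083, -0.003]
ft_force: [-0.1, 3.3, -0.2]
grip_width: 0.652
grip_force: 1.2
```

Run:
```python
from h import *
s=ctrl.get_state(); Rm=R.from_rotvec(s['tool_rot']).as_matrix(); print(s['position'],s['ft_force'],s['torque'],s['joint_positions'],'y yaw',np.degrees(np.arctan2(Rm[1,1],Rm[0,1])))
```

```text
[ 0.55694487 -0.01780571  0.0414979 ] [-0.08577042  3.3159032  -0.22801222] [ 0.75968673 -0.04167071 -0.07243692] [-0.1812734   0.26171306  0.18929169  1.87141882 -0.05927621  1.01414051
  1.98950026] y yaw 112.09441560795086
```

Request:
send_rows(
  steps=[
    {"tx": 0, "ty": 0, "tz": 0, "turn": -0.8, "grip": 0.65},
    {"tx": 0, "ty": 0, "tz": 0, "turn": -0.8, "grip": 0.65},
    {"tx": 0, "ty": 0, "tz": 0, "turn": -0.8, "grip": 0.65},
    {"tx": 0, "ty": 0, "tz": 0, "turn": -0.8, "grip": 0.65},
    {"tx": 0, "ty": 0, "tz": 0, "turn": -0.8, "grip": 0.65},
    {"tx": 0.04, "ty": -0.03, "tz": 0, "turn": 0, "grip": 0.65},
    {"tx": 0.04, "ty": -0.03, "tz": 0, "turn": 0, "grip": 0.65},
    {"tx": 0, "ty": 0, "tz": 0, "turn": 0, "grip": 0.65},
  ],
)

```text
time: 13.82
position: [0.5566, -0.0261, 0.0409]
tool_rot: [1.427, -2.797, -0.0]
ft_force: [-1.7, 2.0, -0.7]
grip_width: 0.653
grip_force: 1.2
```

Request:
send_rows(
  steps=[
    {"tx": 0.04, "ty": -0.03, "tz": 0, "turn": 0, "grip": 0.65},
    {"tx": 0.04, "ty": -0.03, "tz": 0, "turn": 0, "grip": 0.65},
    {"tx": 0, "ty": 0, "tz": 0, "turn": 0, "grip": 0.65},
  ],
)

```text
time: 14.2
position: [0.5566, -0.0266, 0.0409]
tool_rot: [-1.431, 2.796, 0.009]
ft_force: [-2.9, 10.4, -1.2]
grip_width: 0.648
grip_force: 5.6
```

Request:
send_rows(
  steps=[
    {"tx": 0.04, "ty": -0.03, "tz": 0, "turn": 0, "grip": 0.65},
    {"tx": 0, "ty": 0, "tz": 0, "turn": 0, "grip": 0.65},
    {"tx": 0, "ty": 0, "tz": 0, "turn": 0, "grip": 0.65},
    {"tx": 0, "ty": 0, "tz": 0, "turn": 0, "grip": 0.65},
  ],
)

```text
time: 14.7
position: [0.5566, -0.0267, 0.0409]
tool_rot: [-1.432, 2.794, 0.014]
ft_force: [-3.5, 16.1, 0.8]
grip_width: 0.651
grip_force: 7.9
```

Run:
```python
from h import *
s=ctrl.get_state(); Rm=R.from_rotvec(s['tool_rot']).as_matrix(); print(s['position'],s['ft_force'],s['torque'],'y yaw',np.degrees(np.arctan2(Rm[1,1],Rm[0,1])))
A,_=grab('scene','sc11');B,_=grab('side','s11')
a=A['pixels'][180:230,270:345,::-1];b=B['pixels'][180:230,270:345,::-1]
cv2.imwrite('pics/c11.png',np.hstack([cv2.resize(x,(390,260),interpolation=cv2.INTER_CUBIC) for x in(a,b)]))
```

```text
[ 0.55663361 -0.02674237  0.04087519] [-3.48692126 16.1238433   0.75887212] [ 3.58496429  0.88842165 -0.45328668] y yaw 144.28758810738424
```

It is held firmly at 16 N with no movement, and the geometry agrees with the zero stop at about 187°. I'll back off, lift and verify.

Request:
send_rows(
  steps=[
    {"tx": -0.15, "ty": 0.11, "tz": 0, "turn": 0, "grip": 0.65},
    {"tx": 0, "ty": 0, "tz": -0.3, "turn": 0, "grip": 0.65},
    {"tx": 0, "ty": 0, "tz": -0.7, "turn": 0, "grip": 0.65},
    {"tx": 0, "ty": 0, "tz": -0.8, "turn": 0.8, "grip": 0.65},
    {"tx": 0, "ty": 0, "tz": -0.8, "turn": 0.8, "grip": 0.65},
    {"tx": 0, "ty": 0, "tz": 0, "turn": 0.8, "grip": 0.65},
    {"tx": 0, "ty": 0, "tz": 0, "turn": 0.8, "grip": 0.65},
    {"tx": 0, "ty": 0, "tz": 0, "turn": 0, "grip": 0.65},
  ],
)

```text
time: 15.8
position: [0.5582, -0.025, 0.1991]
tool_rot: [-0.773, 3.042, -0.003]
ft_force: [-0.8, 0.9, 0.1]
grip_width: 0.653
grip_force: 0.0
```

```bash
python3 -c "
from h import *
d,s=grab('wrist','w12'); print(s['position'],s['joint_positions'])
cv2.imwrite('pics/c12.png',cv2.resize(d['pixels'][90:290,210:430,::-1],None,fx=2.5,fy=2.5))"; python3 oc.py w12; python3 red.py s12
```

```text
[ 0.55817998 -0.0250413   0.19913548] [-0.15057995  0.12419127  0.16066922  1.69570842 -0.01927278  1.3201384
  2.08202779]
  comp [266, 125, 114, 111, 8089] [320.7 181.5]
dial [ 0.55464095 -0.0210152 ] 0.06472811847925186
pointer stripe yaw -173.46151635808567 max r 0.059404631638360926 hub [ 0.55012413 -0.02068428]
red 11 [342.7 132.3] 0.044 yaw -173.0 r 0.0608
red 11 [342.7 132.3] 0.066 yaw -170.8 r 0.0618
red 70 [333.  136.1] 0.044 yaw -164.2 r 0.0535
red 70 [333.  136.1] 0.066 yaw -162.6 r 0.0553
tool y yaw 118.5124482352601 dial in tool [0.0011879  0.00522713]
297.9326923076923 159.93269230769232 154 165 104
[ 0.55795953 -0.02466289  0.19869556] [-0.17863263  0.9896571  -0.52996704] [-2.52841838e-02 -3.75320470e+01  8.04809164e-01 -3.10192573e+01
  9.26010520e-02  4.24593163e-02 -1.10803305e-01]
```

View pics/c12.png

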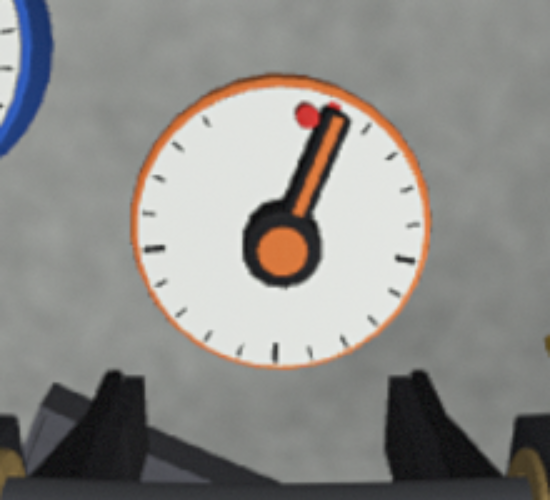

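The crop shows the black pointer's outer end at about (335,112) against the red pin at (307,115), its stripe yaw -173.5° against the zero mark at -173.2°, so the pointer is at zero. The stop is still down. I'll go back to the stop and line up across the bar.

Request:
send_rows(
  steps=[
    {"tx": 0, "ty": 0, "tz": 0, "turn": 0.9, "grip": 0.65},
    {"tx": 0, "ty": 0, "tz": 0, "turn": 0.9, "grip": 0.65},
    {"tx": 0, "ty": 0, "tz": 0, "turn": 0.9, "grip": 0.65},
    {"tx": 0, "ty": 0, "tz": 0, "turn": 0.9, "grip": 0.65},
    {"tx": 0, "ty": 0, "tz": 0, "turn": 0.9, "grip": 0.65},
    {"tx": 0, "ty": 0, "tz": 0, "turn": 0.9, "grip": 0.65},
    {"tx": 0, "ty": 0, "tz": 0, "turn": 0.9, "grip": 0.65},
    {"tx": 0, "ty": 0, "tz": 0, "turn": 0.9, "grip": 0.65},
  ],
)

```text
time: 16.9
position: [0.5575, -0.0238, 0.1976]
tool_rot: [0.792, 3.039, -0.001]
ft_force: [0.2, -0.0, -0.0]
grip_width: 0.649
grip_force: 0.0
```

Request:
send_rows(
  steps=[
    {"tx": 0.48, "ty": 0.64, "tz": 0, "turn": 0, "grip": 0.5},
    {"tx": 0.48, "ty": 0.64, "tz": 0, "turn": 0, "grip": 0.5},
    {"tx": 0.48, "ty": 0.64, "tz": 0, "turn": 0, "grip": 0.5},
    {"tx": 0.48, "ty": 0.64, "tz": 0, "turn": 0, "grip": 0.5},
    {"tx": 0.48, "ty": 0.64, "tz": 0, "turn": 0, "grip": 0.5},
    {"tx": 0, "ty": 0, "tz": 0, "turn": 0, "grip": 0.5},
    {"tx": 0, "ty": 0, "tz": 0, "turn": 0, "grip": 0.5},
  ],
)

```text
time: 17.77
position: [0.525, 0.2134, 0.1974]
tool_rot: [0.787, 3.041, -0.002]
ft_force: [0.3, -0.6, -0.2]
grip_width: 0.498
grip_force: 0.0
```

```bash
python3 -c "
from h import *
d,s=grab('wrist','w13'); print(s['position'],s['joint_positions'],s['grip_width'])"; python3 st.py w13 .083
```

```text
[0.52504955 0.21344767 0.19743251] [-0.46302084  0.14658358  0.0323733   1.67201767 -0.00361649  1.3230966
  0.63420716] 0.4983952673028897
stripe [0.5247 0.2128] len 0.0402 yaw -29.1
box ((0.5226939916610718, 0.21392840147018433), (0.10706736147403717, 0.10859973728656769), 60.97322463989258)
tool x yaw 150.98 tool-frame offset to stripe [ 1.000e-04 -7.000e-04  1.144e-01]
```

Request:
send_rows(
  steps=[
    {"tx": 0, "ty": 0, "tz": 0.5, "turn": 0, "grip": 0.5},
    {"tx": 0, "ty": 0, "tz": 0.5, "turn": 0, "grip": 0.5},
    {"tx": 0, "ty": 0, "tz": 0.5, "turn": 0, "grip": 0.5},
    {"tx": 0, "ty": 0, "tz": 0.5, "turn": 0, "grip": 0.5},
    {"tx": 0, "ty": 0, "tz": 0.25, "turn": 0, "grip": 0.5},
    {"tx": 0, "ty": 0, "tz": 0.1, "turn": 0, "grip": 0.5},
    {"tx": 0, "ty": 0, "tz": 0.1, "turn": 0, "grip": 0.5},
    {"tx": 0, "ty": 0, "tz": 0, "turn": 0, "grip": 0.5},
  ],
)

```text
time: 18.82
position: [0.5249, 0.2147, 0.0508]
tool_rot: [0.787, 3.041, 0.001]
ft_force: [0.7, -0.0, 0.5]
grip_width: 0.5
grip_force: 0.0
```

Request:
send_rows(
  newtons=20,
  steps=[
    {"tx": 0, "ty": 0, "tz": 0, "turn": 0, "grip": 0},
    {"tx": 0, "ty": 0, "tz": 0, "turn": 0, "grip": 0},
    {"tx": 0, "ty": 0, "tz": 0, "turn": 0, "grip": 0},
    {"tx": 0, "ty": 0, "tz": 0, "turn": 0, "grip": 0},
    {"tx": 0, "ty": 0, "tz": 0, "turn": 0, "grip": 0},
    {"tx": 0, "ty": 0, "tz": 0, "turn": 0, "grip": 0},
  ],
)

```text
time: 19.58
position: [0.5245, 0.2144, 0.0506]
tool_rot: [-0.787, -3.041, 0.0]
ft_force: [-1.0, -1.1, 3.0]
grip_width: 0.156
grip_force: 20.0
```

The bar is gripped (13.6 mm wide, 20 N). I'll twist clockwise and rise with it.

Request:
send_rows(
  steps=[
    {"tx": 0, "ty": 0, "tz": -0.017, "turn": 0.65, "grip": 0},
    {"tx": 0, "ty": 0, "tz": -0.017, "turn": 0.65, "grip": 0},
    {"tx": 0, "ty": 0, "tz": -0.017, "turn": 0.65, "grip": 0},
    {"tx": 0, "ty": 0, "tz": -0.017, "turn": 0.65, "grip": 0},
    {"tx": 0, "ty": 0, "tz": 0, "turn": 0, "grip": 0},
  ],
)

```text
time: 20.2
position: [0.5247, 0.2146, 0.0546]
tool_rot: [1.322, 2.85, 0.0]
ft_force: [-1.3, -1.6, 1.1]
grip_width: 0.157
grip_force: 20.0
```

Request:
send_rows(
  steps=[
    {"tx": 0, "ty": 0, "tz": -0.017, "turn": 0.65, "grip": 0},
    {"tx": 0, "ty": 0, "tz": -0.017, "turn": 0.65, "grip": 0},
    {"tx": 0, "ty": 0, "tz": -0.017, "turn": 0.65, "grip": 0},
    {"tx": 0, "ty": 0, "tz": -0.017, "turn": 0.65, "grip": 0},
    {"tx": 0, "ty": 0, "tz": -0.017, "turn": 0.65, "grip": 0},
    {"tx": 0, "ty": 0, "tz": -0.017, "turn": 0.6, "grip": 0},
    {"tx": 0, "ty": 0, "tz": 0, "turn": 0, "grip": 0},
    {"tx": 0, "ty": 0, "tz": 0, "turn": 0, "grip": 0},
  ],
)

```text
time: 21.2
position: [0.5249, 0.2146, 0.0606]
tool_rot: [2.03, 2.397, 0.001]
ft_force: [1.0, -0.6, 0.6]
grip_width: 0.16
grip_force: 20.0
```

```bash
python3 - <<'E'
from h import *
s=ctrl.get_state(); Rm=R.from_rotvec(s['tool_rot']).as_matrix(); print(s['position'],s['ft_force'],s['torque'],'x yaw',np.degrees(np.arctan2(Rm[1,0],Rm[0,0])))
E
python3 red.py s14
```

```text
[0.52490902 0.21460059 0.06055879] [ 0.9652308  -0.5996057   0.61192782] [-0.26708665 -0.22864685 -0.03315239] x yaw 99.48629431832154
298.39473684210526 157.60526315789474 149 163 114
[0.52490902 0.21460059 0.06055879] [ 0.9652308  -0.5996057   0.61192782] [-6.47669770e-01 -4.14882338e+01  7.02571236e-01 -2.73841131e+01
 -4.10565594e-01  2.23037638e-01  2.71401415e-02]
```

Request:
send_rows(
  steps=[
    {"tx": 0, "ty": 0, "tz": 0, "turn": 0.1, "grip": 0},
    {"tx": 0, "ty": 0, "tz": 0, "turn": 0, "grip": 0.5},
    {"tx": 0, "ty": 0, "tz": 0, "turn": 0, "grip": 0.5},
    {"tx": 0, "ty": 0, "tz": 0, "turn": 0, "grip": 0.5},
    {"tx": 0, "ty": 0, "tz": 0, "turn": 0, "grip": 0.5},
    {"tx": 0, "ty": 0, "tz": -0.4, "turn": 0, "grip": 0.5},
    {"tx": 0, "ty": 0, "tz": -0.7, "turn": 0, "grip": 0.5},
    {"tx": 0, "ty": 0, "tz": -0.7, "turn": 0, "grip": 0.5},
    {"tx": 0, "ty": 0, "tz": -0.5, "turn": 0, "grip": 0.5},
    {"tx": 0, "ty": 0, "tz": 0, "turn": 0, "grip": 0.5},
    {"tx": 0, "ty": 0, "tz": 0, "turn": 0, "grip": 0.5},
  ],
)

```text
time: 22.62
position: [0.524, 0.2144, 0.1976]
tool_rot: [-2.049, -2.381, 0.002]
ft_force: [-0.8, 0.0, -1.2]
grip_width: 0.498
grip_force: 0.0
```

```bash
python3 -c "
from h import *
d,s=grab('wrist','w15'); print(s['position'],s['grip_width'])"; python3 st.py w15 .093; python3 red.py s15
python3 - <<'E'
from h import *
# change of side/scene views outside arm/stop: bystanders
for n in('side','scene'):
    a=np.load(f'pics/{n}0.npz')['pixels'].astype(int); b=grab(n,n+'15')[0]['pixels'].astype(int)
    m=(np.abs(a-b).max(2)>50).astype(np.uint8); k,l,st,c=cv2.connectedComponentsWithStats(m); print(n,[x.tolist() for x in st[1:] if x[4]>8])
E
```

```text
[0.52402551 0.21443727 0.197645  ] 0.497778546071145
stripe [0.5245 0.2131] len 0.0401 yaw 99.4
box ((0.5247909426689148, 0.21458977460861206), (0.10791764408349991, 0.10709578543901443), 60.88007354736328)
tool x yaw 98.58 tool-frame offset to stripe [-0.0013  0.0004  0.1046]
298.2844036697248 157.9724770642202 151 163 109
[0.52374452 0.21430393 0.19710433] [ 0.9130034  -0.2190294  -0.28943544] [ 2.63812405e-02 -3.94271171e+01  8.60005002e-01 -3.15563178e+01
 -6.69815205e-02  4.24846847e-03 -1.00995289e-04]
side [[227, 0, 14, 3, 25], [101, 3, 12, 29, 195], [243, 5, 73, 27, 1013], [144, 6, 34, 107, 1024], [246, 6, 16, 21, 244], [122, 8, 14, 3, 15], [186, 8, 37, 19, 469], [224, 31, 5, 3, 9], [286, 33, 27, 32, 535], [106, 36, 14, 26, 249], [215, 37, 40, 33, 637], [240, 55, 6, 14, 54], [282, 69, 35, 29, 582], [107, 70, 12, 23, 141], [228, 73, 6, 6, 32], [272, 98, 55, 27, 531], [109, 105, 6, 10, 20], [109, 118, 6, 16, 58], [138, 134, 11, 4, 22], [102, 136, 14, 41, 218], [146, 137, 16, 38, 170], [292, 149, 14, 12, 76], [118, 166, 13, 9, 69], [310, 190, 12, 11, 85], [289, 196, 14, 9, 104]]
scene [[141, 0, 11, 6, 51], [214, 0, 4, 8, 20], [225, 0, 5, 8, 25], [259, 0, 30, 9, 174], [296, 0, 19, 37, 415], [322, 0, 10, 16, 70], [290, 3, 5, 7, 15], [246, 5, 24, 10, 134], [165, 10, 7, 9, 28], [183, 11, 15, 13, 138], [335, 11, 8, 7, 30], [235, 12, 24, 11, 148], [270, 13, 21, 20, 217], [151, 19, 20, 15, 209], [326, 30, 13, 8, 64], [151, 32, 12, 11, 76], [339, 35, 7, 16, 53], [297, 39, 20, 33, 323], [186, 42, 17, 18, 211], [322, 47, 4, 5, 15], [162, 54, 7, 8, 39], [322, 60, 14, 16, 134], [156, 65, 9, 13, 82], [333, 64, 10, 16, 90], [192, 75, 8, 10, 64], [302, 88, 57, 44, 1007], [193, 90, 4, 7, 16], [157, 101, 4, 4, 11], [344, 109, 13, 14, 97], [199, 111, 4, 21, 28], [164, 133, 5, 8, 19], [325, 152, 10, 11, 50], [327, 160, 3, 3, 9], [291, 195, 11, 9, 69], [311, 196, 13, 9, 85]]
```

The bar turned from -29.1° to -80.6° (0.90 rad) and the head is up. No differences show at the blue counter, tray, bun or brush. The gripper hides the crate, but the arm never went near it.

```bash
python3 -c "
from h import *
print(ctrl.close_job())"
```

```text
the job is handed in; nothing more can be done
None
```

The job is handed in, with no verdict returned: I pressed the stop fully down, turned the orange pointer back to its zero stop, and twisted the bar 0.90 rad clockwise so the button came up; the blue counter, tray, loose bun and brush look unmoved, and the gripper hid the crate in the last pictures, though the arm stayed clear of it.

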